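# Feed a tin past the spring catch of a tin rack

## Robot

A 7-joint arm with a two-finger parallel gripper is mounted at the origin on a cart in front of the work surface, level with it; the furniture and walls round the work are solid. World frame = base frame: x ahead of the robot, y to its left, z up, the work surface at z = 0. Lengths are in m, angles in rad, forces in N, time in s.
With the tool pointing down it reaches from about 0.4 to 0.875 m from the base axis. Payload 6.5 kg.
Tool frame: the origin (TCP) lies at the very end of the fingers, on their centre line; the grasp point (between the pads) lies grasp_offset behind it (grasp_offset is the distance from the TCP to the grasp point, in m); z points along the fingers, y is the direction in which the jaws open and shut (so a half turn about z gives the same grasp; the last joint's range is limited). The gripper opens to 85 mm and grips with 20 to 120 N. Pads are 22 mm wide; open, the fingers measure 114 mm over their backs; the gripper's body (76 mm by 85 mm) begins 54 mm behind the grasp point. The pads swing forward as they close: fully open they stand 13 mm farther back than shut.
Start: joints at [-1.218, 0.536, -0.004, 1.538, 0.003, 1.067, -0.071], TCP at [0.264, 0.594, 0.231] pointing down, gripper open.
Joint ranges: [-2.7, 2.7], [-0.37, 2.16], [-1.27, 1.26], [0.24, 2.4], [-1.31, 4.45], [0.19, 1.91], [-2.76, 2.76]. Speed limits (rad/s): [2.39, 2.39, 3.14, 3.14, 3.14, 3.14, 3.14].

## Interface

Orientations are given as a unit quaternion [x, y, z, w].
In Python, from bench import * gives the robot as it stands. The module is installed in compiled form; this text tells all that it offers.
- The arm moves only by the tool carry_out, never from a script. Its arguments are lists of equal length, an entry for each row: "dr": the turn, a rotation vector about the world's x, y, z in rad, a list of three; "slide": the shift along the world's x, y, z in m, a list of three; "claw": the opening in per cent of the stroke, from 0 (shut) to 100 (fully open). In form: {"dr": [[ax, ay, az], ...], "slide": [[dx, dy, dz], ...], "claw": [claw, ...]}. A call has 1 to 8 rows; each row shifts and turns the pose as measured when the row begins; what a row does not reach is not made up. A row lasts 1/8 s, in which the tool goes at most 62.5 mm and 10.7 degrees, less where a joint would pass 70% of its speed; a pose out of reach is approached as far as the arm can. A call with a gripper value outside its range is refused whole. The fingers move at their own pace and stop on an object; "grip_force" is the grip in N (left out, the last holds). Time passes only in rows, so rows that do not move let the fingers close. It gives the time, the measured TCP pose, the force and the opening at its end, in the units of the state.
- get_obs(): the state, without advancing time (a new reading comes with each control period).
- get_image(name): name is "side" or "top"; returns a dict with "image" (384x512x3 uint8, red, green, blue), "mtx" (3x3 intrinsics, pixels), "rvec" (rotation vector, rad) and "tvec" (3), from world to camera coordinates, as OpenCV has them. Camera axes: x right, y down, z forward; pixel columns grow to the right and rows downward; lengths in m; the calibration is good to about 2 mm. A picture is of the moment at which its call begins. There is no depth.
- job_done(): hands the job in, once; it reports no verdict.
The state is a dict: "time_s": time; "joints": joint angles; "joint_vel": joint speeds; "tau": joint torques, N m; "tool_pos": TCP position; "tool_rot": TCP orientation; "wrist_force": force on the tool from outside, world axes, zero at the start; "torque": the same for the moment, N m; "opening": opening from 0.0 (shut) to 1.0 (fully open).
Only numpy, scipy, OpenCV 4.12 (cv2) and the standard library are available. Lean on these libraries where they do the work, as an engineer would, in place of code of your own. Each camera call takes 0.05 s, during which the arm holds its last target. There are 200 camera calls.

## Task

Press down the pad of the tin rack's orange spring catch with a fingertip and, keeping it pressed, push the tin forward over the catch's nose, then on into the front bay until the catch springs up again behind it. Only press and push: the tin slides flat on the rack and is not gripped, lifted or tipped. Leave the salt shaker, the candle and the other tin where they stand, and end with the hand clear.

Things in the scene. Friction and masses are not known exactly. Their poses are not given: they have to be found in the camera images.
- lane: Low tin rack fixed to the worktop. Origin on the worktop; z up; +y = the way the tin is pushed (forward). Spans y -125..145, x -51.5..51.5 mm. White lane floor 20 mm above the worktop, with a 46 mm slot for the catch along its middle. Aluminium side rails: inner faces x +-45.5, tops 34 mm up, from y = -65 (none beside the press pad) to the end wall (inner face y = 137, top 38 mm up).
- catch (a joint): Travel in m of the orange spring catch, one rigid bar with press pad (rear), flat middle under the tin, and nose (front): 0 = up, grows straight downward, 0.012 = bottomed. Pad and nose sink together wherever pressed. The nose is clear of the tin from 0.008. Light spring: 0.7 N at the start, 1.5 N fully down. With the tin's front over the nose, the tin itself keeps it down until it has wholly passed.
- press_pad (a point): Centre of the top of the press pad, right behind the tin (orange with black grip lines, 40 mm across the lane by 55 mm along it: lane y -116 to -61 mm); moves with the catch. At rest 34 mm above the worktop, 14 mm above the lane floor; bottomed, still 2 mm above the lane floor.
- catch_nose (a point): Centre of the top of the catch's nose, in front of the tin at the start (40 mm across, 12 mm along the lane: lane y 30 to 42 mm, upright faces); moves with the catch. At rest 28 mm above the worktop, 8 mm above the lane floor, so that it blocks the tin.
- front_bay (a point): Point on the lane floor at the middle of the front bay, the 95 mm between the nose and the end wall; the tin's axis goes here, within about 4 mm.
- tin_center (a point): Centre of the loose flat round tin, 87 mm across, 40 mm high, about 0.35 kg, half-way up (20 mm above the lane floor). At the start it stands in the rear bay between press pad and nose, with 1 to 4 mm of play along the lane (its axis at lane y about -15 mm), and 2 mm of play to each rail.
- near_tin: Bystander: taller tin, 75 mm across, 58 mm high, on the worktop beside the rack on the robot's side. Origin at the centre of its underside.
- candle: Bystander: tea light, 38 mm across, 15 mm high, on the worktop beside the rack on the robot's side. Origin at the centre of its underside.
- shaker: Bystander: salt shaker, 44 mm across, 90 mm high, on the worktop beyond the end wall of the rack. Origin at the centre of its underside.
Not all that is in view belongs to the job. What is shaped like the part that bears tin_center but brown or red is not meant.

How it is judged:
On the way, in this order (a step that is already met when the one before it is completed fails the run):
1. the fingers hold the catch down (8 mm or more) while the tin still stands in the rear bay (value of joint catch above 0.0075 m and contact force between the fingers and catch above 0.2 N and y of tin_center in the frame of lane below -0.0115 m), for 0.1 s.
2. with the fingers still holding the catch down, the tin's front edge has slid over the nose (value of joint catch above 0.007 m and contact force between the fingers and catch above 0.2 N and y of tin_center in the frame of lane above -0.011 m), for 0.02 s.
At the end, for the whole second after the job is handed in: The tin stands flat and at rest on the lane floor in the front bay (axis within 9 mm of the bay's middle, not more than 6 mm short of it), and the catch is up again behind it (within 2 mm of rest) (horizontal distance between tin_center and front_bay below 0.009 m and y of tin_center in the frame of front_bay above -0.006 m and value of joint catch below 0.002 m and z of tin_center in the frame of lane between 0.037 and 0.043 m and angle between tin_center's own z axis and vertical below 0.06 rad and linear speed of tin below 0.01 m/s); the robot touches nothing.
It fails at once if the tin is lifted more than 7 mm off the lane floor (z of tin_center in the frame of lane above 0.047 m).
It fails at once if the tin is tipped by more than 0.2 rad (angle between tin_center's own z axis and vertical above 0.2 rad).
It fails at once if the other tin is moved by more than 15 mm (distance of near_tin from where it was at the start of the episode above 0.015 m).
It fails at once if the candle is moved by more than 15 mm (distance of candle from where it was at the start of the episode above 0.015 m).
It fails at once if the salt shaker is moved by more than 15 mm (distance of shaker from where it was at the start of the episode above 0.015 m).
It also fails if it takes over 42 s, if anything falls off the work surface, if the arm or the gripper's body presses on something with over 40 N, if the wrist force passes 120 N, or if a joint passes its speed limit or range.

## Working session

There is one attempt and no reset: what is moved stays moved. The work goes in short steps, Python scripts to look and compute and a tool call to move; the robot and the scene stay as the last step left them, time stands still between calls to the robot, and variables do not carry over. Pictures are saved under pics/ and viewed, about 8 in all and at most 12, crops included, and the job is handed in when it is done.

Besides the shell and the picture viewer there is one more tool, called after "Emit:" as a command line: name --argument value ..., lists and objects as JSON in quotes. carry_out: Moves the arm, as the interface text tells. Its arguments: {"type":"object","properties":{"dr":{"type":"array"},"slide":{"type":"array"},"claw":{"type":"array"},"grip_force":{"type":"number"}},"required":["dr","slide","claw"]}

```bash
mkdir -p pics
python3 - <<'E'
from bench import *
import cv2
print(get_obs())
for n in("top","side"):
    d=get_image(n); cv2.imwrite(f"pics/{n}0.png",d["image"][:,:,::-1]); print(n,d["mtx"],d["rvec"],d["tvec"])
E
```

```text
{'time_s': 0.0, 'joints': array([-1.21819634,  0.53719023, -0.00446678,  1.53883001,  0.00260142,
        1.06727769, -0.07119208]), 'joint_vel': array([ 4.52174784e-04, -9.64344877e-05, -1.03410508e-03, -9.34296093e-04,
        4.04957919e-04, -1.24142885e-03, -3.67194202e-04]), 'tau': array([ 1.57569166e-04, -5.83419120e+01,  1.04903463e+00, -2.59097064e+01,
        1.24043689e-02,  9.63573635e-03, -1.38806308e-05]), 'tool_pos': array([0.26408519, 0.59327215, 0.23041402]), 'tool_rot': array([ 2.07821776e-01,  9.78166339e-01, -8.40985928e-04, -1.21643841e-04]), 'wrist_force': array([-0.4823159 ,  0.75885471, -0.22003294]), 'torque': array([-0.00798104,  0.00457205,  0.02365639]), 'opening': 0.999120149180153}
top [[448.03506098   0.         252.55664508]
 [  0.         448.03506098 194.05938027]
 [  0.           0.           1.        ]] [ 2.14125699 -2.15897493  0.12543877] [0.24924327 0.50908059 0.97295349]
side [[432.75721371   0.         253.01298435]
 [  0.         432.75721371 194.25052107]
 [  0.           0.           1.        ]] [ 2.1938282  -0.33462572  0.18411676] [-0.3901191   0.26055026  0.64665831]
```

View pics/top0.png

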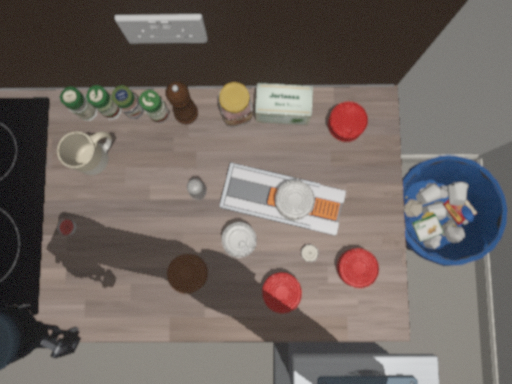

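View pics/side0.png

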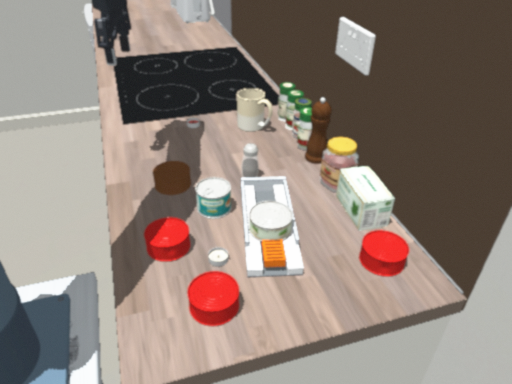

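Top view: the wanted tin is the pale one in the rack at (295,199). The pad is at (327,208), the nose at (271,196), and the bay to its left. Things it could be confused with: brown at (187,273), red at (348,121), (358,267) and (282,292), and the near tin at (239,240). The candle is at (310,254) and the shaker at (196,187). Next is a close crop of the choice.

Run:
```python
import cv2
a=cv2.imread("pics/top0.png")[150:250,210:360]
cv2.imwrite("pics/c1.png",cv2.resize(a,None,fx=5.3,fy=5.3,interpolation=cv2.INTER_CUBIC))
```

```text
(no output)
```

View pics/c1.png

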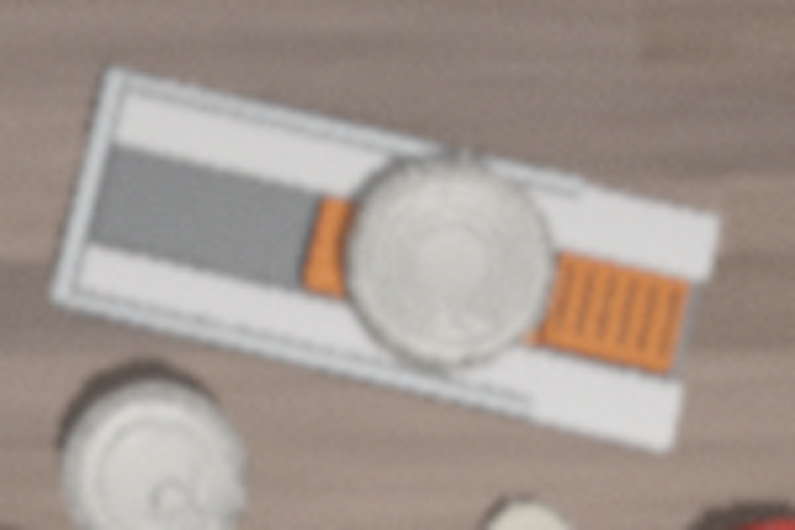

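```bash
cat > h.py <<'E'
import numpy as np, cv2
from scipy.optimize import least_squares
C={"top":(np.array([[448.035,0,252.557],[0,448.035,194.059],[0,0,1]]),np.array([2.14125699,-2.15897493,0.12543877]),np.array([0.24924327,0.50908059,0.97295349])),
"side":(np.array([[432.757,0,253.013],[0,432.757,194.2505],[0,0,1]]),np.array([2.1938282,-0.33462572,0.18411676]),np.array([-0.3901191,0.26055026,0.64665831]))}
def ray(n,uv,z):
    K,r,t=C[n];R=cv2.Rodrigues(r)[0];o=-R.T@t;d=R.T@np.linalg.inv(K)@[uv[0],uv[1],1]
    return (o+d*(z-o[2])/d[2])[:2]
E
python3 - <<'E'
from h import *
px=np.array([[113,68],[52,298],[720,215],[670,452],[690,283],[668,375]])/5.3+[210,150]-.4
L=np.array([[51.5,145,38],[-51.5,145,38],[51.5,-125,20],[-51.5,-125,20],[20,-116,34],[-20,-116,34]])/1000
W=np.array([ray("top",p,l[2]) for p,l in zip(px,L)])
f=lambda q:(L[:,:2]@np.array([[np.cos(q[2]),np.sin(q[2])],[-np.sin(q[2]),np.cos(q[2])]])+q[:2]-W).ravel()
s=least_squares(f,[.6,0,0]);q=s.x
print(q,np.round(s.fun.reshape(-1,2)*1000,1))
c,si=np.cos(q[2]),np.sin(q[2]);R=np.array([[c,-si],[si,c]])
def w(x,y):return R@[x,y]+q[:2]
print("pad",w(0,-.0885),"bay",w(0,.0895),"fwd",R[:,1])
t=ray("top",np.array([452,262])/5.3+[210,150]-.4,.06);print("tin",t,"lane",R.T@(t-q[:2]))
for n,u,z in(("near",(239,238),.058),("candle",(310,254),.015),("shaker",(196,186),.09)):
    t=ray("top",u,z);print(n,t,R.T@(t-q[:2]))
# side check: project
for p in((51.5,145,38),(-51.5,145,38),(51.5,-125,20),(-51.5,-125,20),(20,-116,34),(-20,-116,34)):
    p=np.array(p)/1000;K,r,tt=C["side"];print(p,cv2.projectPoints(np.r_[w(*p[:2]),p[2]],r,tt,K,None)[0].ravel())
import cv2
a=cv2.imread("pics/side0.png")[165:285,220:320]
cv2.imwrite("pics/c2.png",cv2.resize(a,None,fx=5,fy=5,interpolation=cv2.INTER_CUBIC))
E
```

```text
[ 0.49885298  0.16689182 -0.24673996] [[ 1.1  1.6]
 [-0.5  0.9]
 [-1.7 -0.6]
 [-0.3 -0. ]
 [ 0.7 -0.6]
 [ 0.7 -1.3]]
pad [0.47723739 0.08107215] bay [0.52071282 0.25368121] fwd [0.24424396 0.96971382]
tin [0.49599521 0.15241985] lane [ 0.00076347 -0.01473166]
near [0.41229823 0.27488021] [-0.11030886  0.08357736]
candle [0.37653116 0.11710938] [-0.1064581  -0.07815109]
shaker [0.52231029 0.36475763] [-0.02558066  0.19760252]
[0.0515 0.145  0.038 ] [286.63676449 176.8358565 ]
[-0.0515  0.145   0.038 ] [241.83619858 177.97223823]
[ 0.0515 -0.125   0.02  ] [304.41626751 268.78326096]
[-0.0515 -0.125   0.02  ] [248.03611997 270.90376359]
[ 0.02  -0.116  0.034] [287.10087897 260.41190908]
[-0.02  -0.116  0.034] [265.17205217 261.21050839]
```

View pics/c2.png

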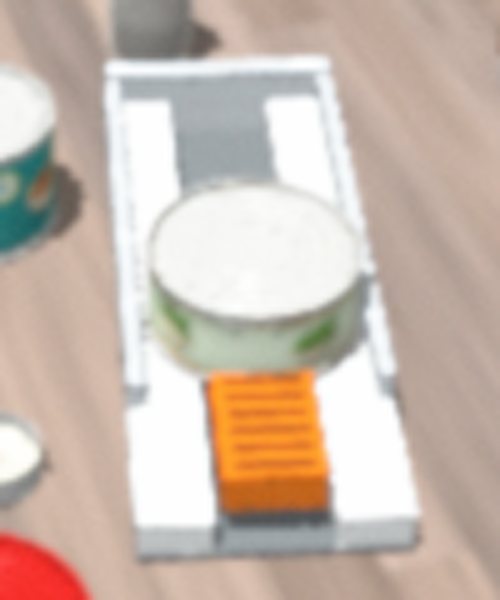

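Tin, pad, nose and rack are confirmed, and the side projection agrees within about 1-2 mm. I'll move above the pad with the fingers shut and the jaw axis across the lane.

Emit:
carry_out --dr '[[0, 0, -0.175], [0, 0, -0.175], [0, 0, -0.175], [0, 0, -0.175], [0, 0, -0.175], [0, 0, -0.175], [0, 0, -0.175], [0, 0, -0.175]]' --slide '[[0.02, -0.05, 0], [0.02, -0.05, 0], [0.02, -0.05, 0], [0.02, -0.05, 0], [0.02, -0.05, 0], [0.02, -0.05, 0], [0.02, -0.05, 0], [0.02, -0.05, 0]]' --claw '[0, 0, 0, 0, 0, 0, 0, 0]' --grip_force 20

```text
time_s: 1.1
tool_pos: [0.4231, 0.1834, 0.2281]
tool_rot: [0.8, 0.599, -0.0, -0.002]
wrist_force: [1.4, -0.2, 0.5]
opening: -0.001
```

Emit:
carry_out --dr '[[0, 0, 0.02], [0, 0, 0.019], [0, 0, 0], [0, 0, 0], [0, 0, 0], [0, 0, 0], [0, 0, 0]]' --slide '[[0.018, -0.035, 0], [0.018, -0.035, 0], [0.018, -0.034, 0], [0, 0, -0.05], [0, 0, -0.05], [0, 0, -0.055], [0, 0, 0]]' --claw '[0, 0, 0, 0, 0, 0, 0]'

```text
time_s: 1.98
tool_pos: [0.4796, 0.0707, 0.0697]
tool_rot: [0.791, 0.611, 0.001, -0.001]
wrist_force: [-1.0, -0.8, 0.4]
opening: -0.004
```

Run:
```python
from bench import *
import cv2,numpy as np
print(get_obs())
a=get_image("side")["image"][120:290,200:340,::-1]
b=get_image("top")["image"][150:250,210:360,::-1]
a=cv2.resize(a,(480,583));b=cv2.resize(b,None,fx=2,fy=2)
b=cv2.copyMakeBorder(b,0,583-200,0,0,0)
cv2.imwrite("pics/s1.png",np.hstack([a,b]))
```

```text
{'time_s': 1.975, 'joints': array([-0.52812525,  0.54755554,  0.36390469,  2.09130888, -0.36004919,
        0.56139961, -0.16065899]), 'joint_vel': array([-0.00751987, -0.07287873,  0.02980948, -0.04825681,  0.01897018,
        0.0115353 , -0.01498748]), 'tau': array([  0.30964301, -41.7582643 ,   5.14741883, -14.29111004,
        -0.35084177,  -0.6353249 ,   0.32643084]), 'tool_pos': array([0.47961323, 0.07070948, 0.06971108]), 'tool_rot': array([ 7.91389975e-01,  6.11310510e-01,  6.63122208e-04, -9.63660836e-04]), 'wrist_force': array([-1.00358742, -0.78293924,  0.44908746]), 'torque': array([-0.01638191,  0.03230379, -0.06049604]), 'opening': -0.004234894312019787}
```

View pics/s1.png

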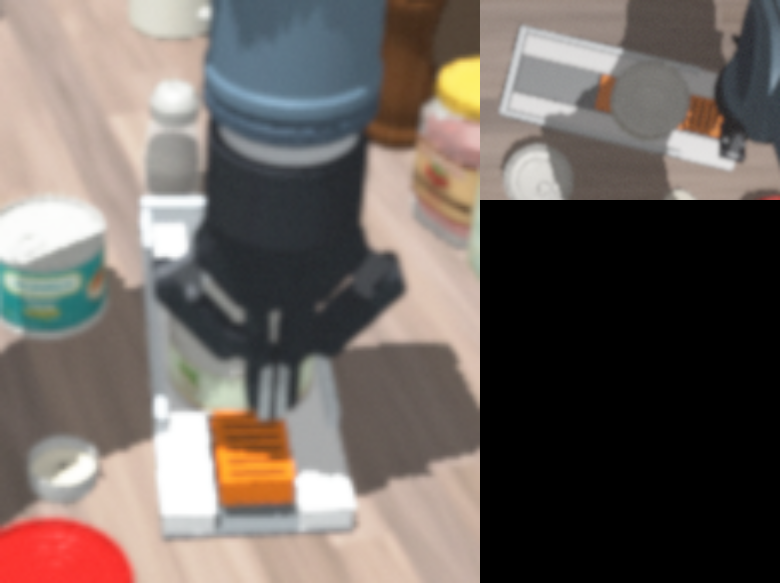

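Emit:
carry_out --dr '[[0, 0, 0], [0, 0, 0], [0, 0, 0], [0, 0, 0], [0, 0, 0]]' --slide '[[-0.003, 0.009, -0.015], [0, 0, -0.012], [0, 0, -0.007], [0, 0, -0.006], [0, 0, -0.004]]' --claw '[0, 0, 0, 0, 0]'

```text
time_s: 2.7
tool_pos: [0.4842, 0.083, 0.032]
tool_rot: [0.791, 0.612, 0.009, 0.002]
wrist_force: [-1.5, -1.3, 1.0]
opening: -0.002
```

Emit:
carry_out --dr '[[0, 0, 0], [0, 0, 0], [0, 0, 0]]' --slide '[[-0.006, 0, -0.006], [-0.003, 0, -0.003], [0, 0, 0]]' --claw '[0, 0, 0]'

```text
time_s: 3.08
tool_pos: [0.4755, 0.0827, 0.0226]
tool_rot: [0.791, 0.612, 0.01, 0.003]
wrist_force: [-0.0, 0.6, 1.2]
opening: 0.001
```

```bash
cat >> h.py <<'E'
q=np.array([0.49885298,0.16689182]);R=np.array([[.96971,.24424],[-.24424,.96971]])
def st():
    from bench import get_obs
    o=get_obs();p=o["tool_pos"];print(o["time_s"],"lane mm",np.round(1000*R.T@(p[:2]-q),1),"z",round(p[2]*1000,1),"F",np.round(o["wrist_force"],1),o["tool_rot"].round(3))
E
python3 -c "
from h import *
st()"
```

```text
3.075 lane mm [ -2.1 -87.3] z 22.6 F [-0.   0.6  1.2] [0.791 0.612 0.01  0.003]
```

Emit:
carry_out --dr '[[0, 0, 0], [0, 0, 0], [0, 0, 0], [0, 0, 0]]' --slide '[[0.002, 0.005, 0], [0.001, 0.005, -0.0005], [0.001, 0.005, -0.0005], [0.001, 0.005, -0.0005]]' --claw '[0, 0, 0, 0]'

```text
time_s: 3.58
tool_pos: [0.4803, 0.1, 0.0218]
tool_rot: [0.792, 0.61, 0.009, 0.004]
wrist_force: [-3.8, -9.1, 13.6]
opening: 0.001
```

Run:
```python
from h import *
st()
from bench import *
a=get_image("side")["image"][120:290,200:340,::-1]
b=get_image("top")["image"][150:250,210:360,::-1]
cv2.imwrite("pics/t2.png",b)
a=cv2.resize(a,(480,583),interpolation=cv2.INTER_CUBIC);b=cv2.resize(b[:,:80],None,fx=4,fy=4)
b=cv2.copyMakeBorder(b,0,583-400,0,0,0)
cv2.imwrite("pics/s2.png",np.hstack([a,b]))
```

```text
3.575 lane mm [ -1.7 -69.3] z 21.8 F [-3.8 -9.1 13.6] [0.792 0.61  0.009 0.004]
```

View pics/s2.png

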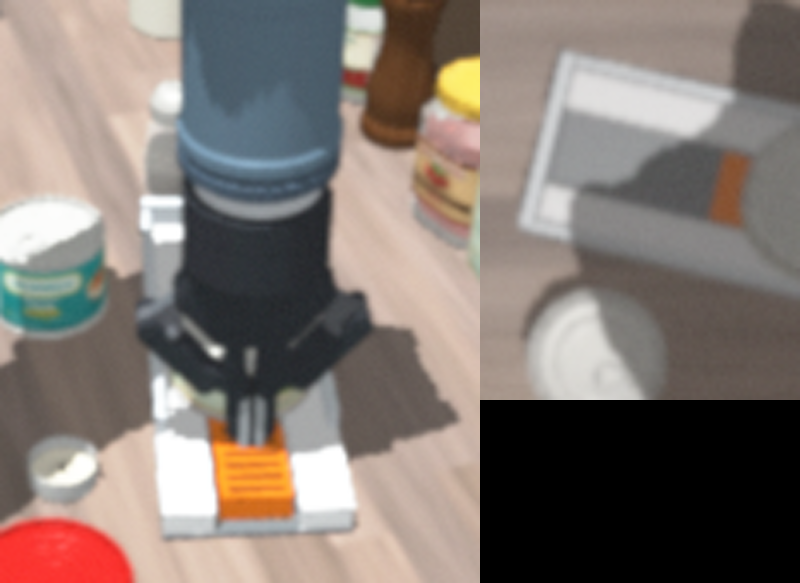

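The pad is bottomed (13.6 N on the wrist) and the fingertip is about to touch the tin. I'll ease the press a little and push on.

Emit:
carry_out --dr '[[0, 0, 0], [0, 0, 0], [0, 0, 0]]' --slide '[[0.001, 0.004, 0.0007], [0.001, 0.004, 0], [0.001, 0.004, 0]]' --claw '[0, 0, 0]'

```text
time_s: 4.05
tool_pos: [0.4831, 0.111, 0.0226]
tool_rot: [0.792, 0.61, 0.008, 0.004]
wrist_force: [-0.9, -5.5, 4.3]
opening: -0.0
```

Run:
```python
from h import *
st()
from bench import *
b=get_image("top")["image"][150:250,210:360,::-1]
cv2.imwrite("pics/t3.png",b)
a=cv2.imread("pics/t2.png")
cv2.imwrite("pics/s3.png",np.vstack([cv2.resize(i[20:80,50:150],None,fx=5,fy=4.9,interpolation=cv2.INTER_CUBIC) for i in(a,b)]))
```

```text
4.05 lane mm [ -1.7 -58. ] z 22.6 F [-0.9 -5.5  4.3] [0.792 0.61  0.008 0.004]
```

View pics/s3.png

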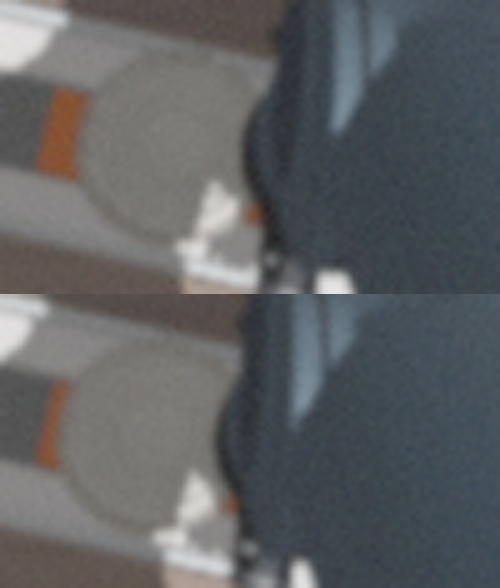

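The tin has moved about 9 mm forward (axis about lane y -6) with its front over the nose, and the pad is still pressed at 4 N. I'll push a touch more, then back off slightly, raise the fingertip and go on pushing.

Emit:
carry_out --dr '[[0, 0, 0], [0, 0, 0], [0, 0, 0], [0, 0, 0], [0, 0, 0]]' --slide '[[0.001, 0.003, 0], [-0.001, -0.003, 0.001], [0, 0, 0.007], [0, 0, 0.006], [0, 0, 0]]' --claw '[0, 0, 0, 0, 0]'

```text
time_s: 4.72
tool_pos: [0.4835, 0.1142, 0.0376]
tool_rot: [0.792, 0.611, 0.009, 0.003]
wrist_force: [-0.3, -0.4, 0.2]
opening: 0.002
```

```bash
python3 -c "
from h import *
st()"
```

```text
4.725 lane mm [ -2.  -54.8] z 37.6 F [-0.3 -0.4  0.2] [0.792 0.611 0.009 0.003]
```

Emit:
carry_out --dr '[[0, 0, 0], [0, 0, 0], [0, 0, 0], [0, 0, 0], [0, 0, 0], [0, 0, 0], [0, 0, 0], [0, 0, 0]]' --slide '[[0.002, 0.007, 0], [0.002, 0.007, 0], [0.0017, 0.007, 0], [0.0017, 0.007, 0], [0.0017, 0.007, 0], [0.0017, 0.007, 0], [0.0017, 0.007, 0], [0.0017, 0.007, 0]]' --claw '[0, 0, 0, 0, 0, 0, 0, 0]'

```text
time_s: 5.72
tool_pos: [0.4975, 0.171, 0.0373]
tool_rot: [0.792, 0.61, 0.007, 0.004]
wrist_force: [-0.9, -3.4, 4.4]
opening: -0.001
```

Run:
```python
from h import *
st()
from bench import *
a=get_image("side")["image"][120:290,200:340,::-1]
b=get_image("top")["image"][150:250,210:360,::-1]
a=cv2.resize(a,(480,583),interpolation=cv2.INTER_CUBIC);b=cv2.resize(b[:,:80],None,fx=4,fy=4,interpolation=cv2.INTER_CUBIC)
b=cv2.copyMakeBorder(b,0,583-400,0,0,0)
cv2.imwrite("pics/s4.png",np.hstack([a,b]))
```

```text
5.725 lane mm [-2.3  3.6] z 37.3 F [-0.9 -3.4  4.4] [0.792 0.61  0.007 0.004]
```

View pics/s4.png

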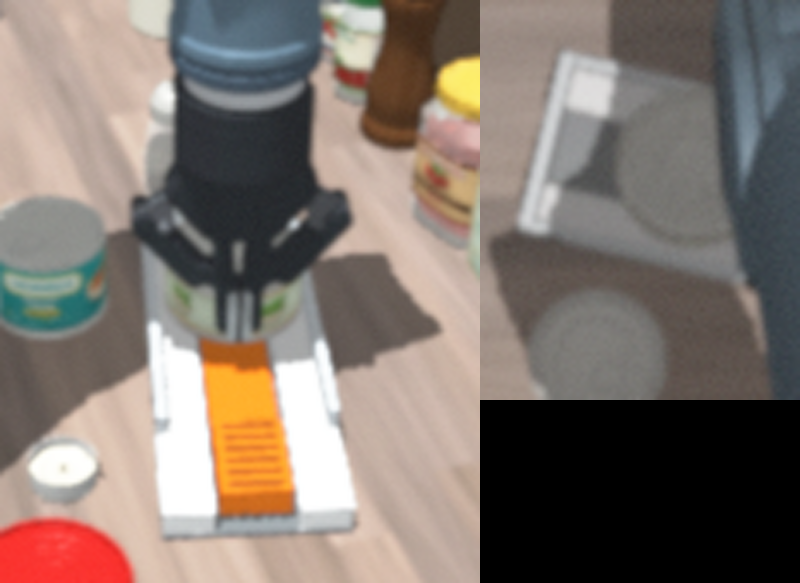

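Emit:
carry_out --dr '[[0, 0, 0], [0, 0, 0], [0, 0, 0], [0, 0, 0], [0, 0, 0]]' --slide '[[0.0015, 0.006, 0], [0.0015, 0.006, 0], [0.0015, 0.006, 0], [0.0015, 0.006, 0], [0.001, 0.003, 0]]' --claw '[0, 0, 0, 0, 0]'

```text
time_s: 6.45
tool_pos: [0.5041, 0.1998, 0.037]
tool_rot: [0.792, 0.61, 0.006, 0.004]
wrist_force: [-1.8, -3.6, 2.9]
opening: 0.001
```

Run:
```python
from h import *
st()
from bench import *
a=get_image("side")["image"][150:290,220:320,::-1]
b=get_image("top")["image"][150:250,210:360,::-1]
a=cv2.resize(a,(400,560),interpolation=cv2.INTER_CUBIC);b=cv2.resize(b[:,:80],None,fx=5,fy=5,interpolation=cv2.INTER_CUBIC)
b=cv2.copyMakeBorder(b,0,60,0,0,0)
cv2.imwrite("pics/s5.png",np.hstack([a,b]))
```

```text
6.45 lane mm [-2.9 33.2] z 37.0 F [-1.8 -3.6  2.9] [0.792 0.61  0.006 0.004]
```

View pics/s5.png

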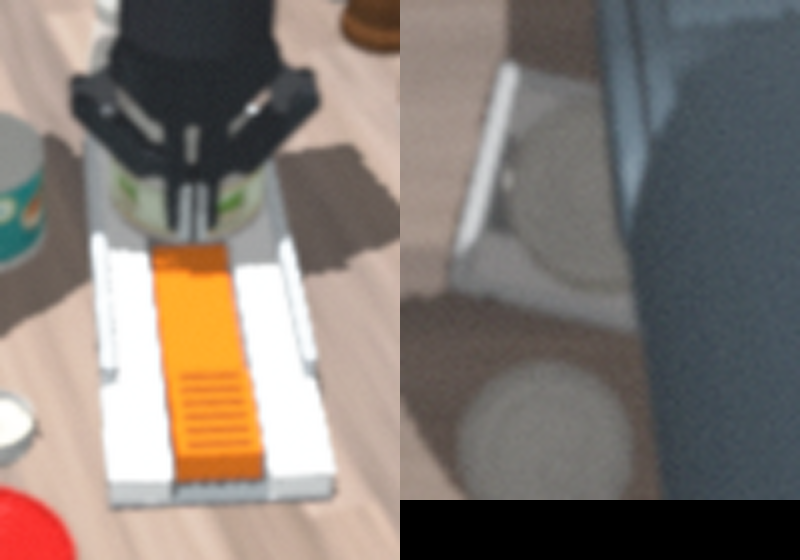

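Emit:
carry_out --dr '[[0, 0, 0], [0, 0, 0], [0, 0, 0]]' --slide '[[0.001, 0.003, 0], [0.0005, 0.002, 0], [0, 0, 0]]' --claw '[0, 0, 0]'

```text
time_s: 6.92
tool_pos: [0.5055, 0.2049, 0.0369]
tool_rot: [0.792, 0.61, 0.006, 0.003]
wrist_force: [-1.2, -3.7, 1.7]
opening: 0.005
```

Run:
```python
from h import *
st()
from bench import *
a=get_image("side")["image"][150:290,220:320,::-1]
b=get_image("top")["image"][150:250,210:360,::-1]
a=cv2.resize(a,(400,560),interpolation=cv2.INTER_CUBIC);b=cv2.resize(b[:,:80],None,fx=5,fy=5,interpolation=cv2.INTER_CUBIC)
b=cv2.copyMakeBorder(b,0,60,0,0,0)
cv2.imwrite("pics/s6.png",np.hstack([a,b]))
```

```text
6.925 lane mm [-2.8 38.4] z 36.9 F [-1.2 -3.7  1.7] [0.792 0.61  0.006 0.003]
```

View pics/s6.png

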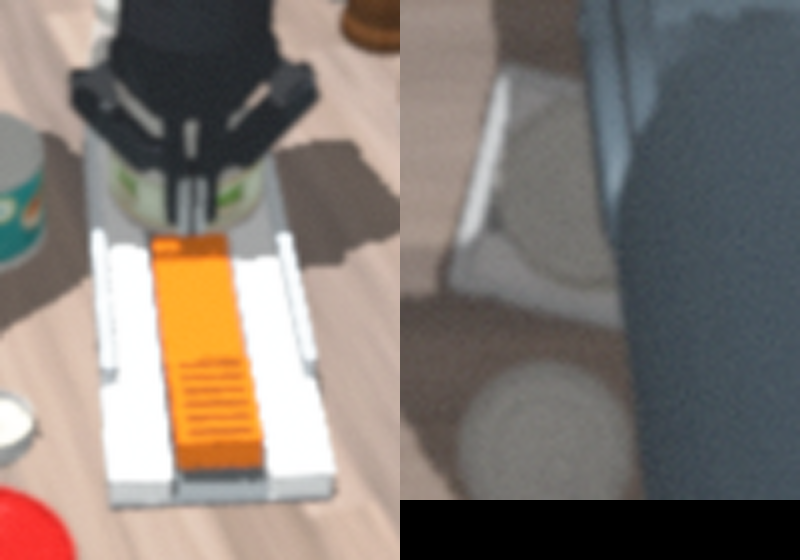

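The catch has sprung up: the pad's rear edge rose from row 483 to row 470 in the crop. I'll back off and go up.

Emit:
carry_out --dr '[[0, 0, 0], [0, 0, 0], [0, 0, 0], [0, 0, 0], [0, 0, 0], [0, 0, 0], [0, 0, 0], [0, 0, 0]]' --slide '[[-0.002, -0.006, 0], [-0.002, -0.006, 0.003], [0, 0, 0.03], [0, 0, 0.05], [0, 0, 0.05], [-0.02, -0.05, 0.02], [-0.02, -0.055, 0], [-0.02, -0.055, 0]]' --claw '[0, 0, 0, 0, 0, 0, 0, 0]'

```text
time_s: 8.02
tool_pos: [0.4428, 0.0342, 0.1966]
tool_rot: [0.789, 0.614, 0.012, 0.004]
wrist_force: [0.2, -0.8, -0.1]
opening: 0.004
```

Emit:
carry_out --dr '[[0, 0, 0], [0, 0, 0], [0, 0, 0], [0, 0, 0]]' --slide '[[0, -0.055, 0], [0, -0.055, 0], [0, -0.03, 0], [0, 0, 0]]' --claw '[0, 0, 0, 0]'

```text
time_s: 8.52
tool_pos: [0.4408, -0.1137, 0.1985]
tool_rot: [0.791, 0.611, 0.015, 0.005]
wrist_force: [-1.1, 0.5, -1.1]
opening: -0.004
```

Run:
```python
from h import *
st()
from bench import *
a=get_image("side")["image"][140:290,190:320,::-1]
b=get_image("top")["image"][150:270,180:360,::-1]
a=cv2.resize(a,(346,400),interpolation=cv2.INTER_CUBIC);b=cv2.resize(b,None,fx=2.5,fy=2.5,interpolation=cv2.INTER_CUBIC)
b=cv2.copyMakeBorder(b,0,100,0,0,0)
cv2.imwrite("pics/s7.png",np.hstack([a,b]))
```

```text
8.525 lane mm [  12.3 -286.3] z 198.5 F [-1.1  0.5 -1.1] [0.791 0.611 0.015 0.005]
```

View pics/s7.png

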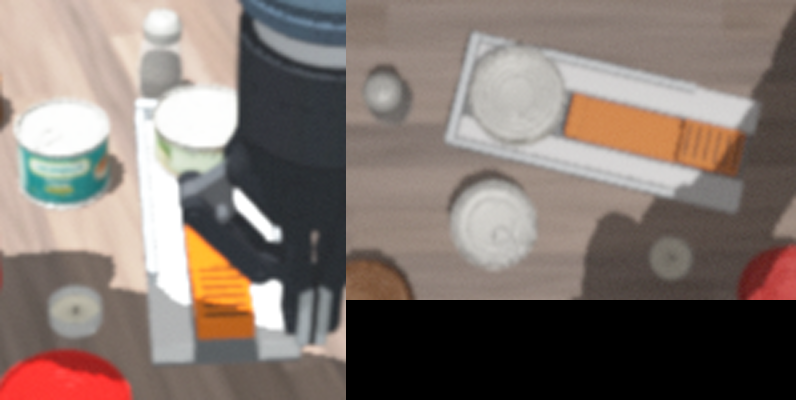

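Run:
```python
from h import *
print(R.T@(ray("top",(248.5,187.3),.06)-q))
from bench import *
job_done()
```

```text
[0.00206283 0.08988124]
the job is handed in; nothing more can be done
```

I pressed the catch pad down with the shut fingertips until it bottomed, then pushed the tin over the nose while keeping the pad pressed. After that I raised the fingertip and pushed the tin on into the front bay until the catch sprang up behind it. I then backed the hand clear and handed the job in at about 8.5 s; no verdict was reported.

- **Tin position:** the last top picture puts the tin's axis at lane (2, 90) mm, against the bay's middle at (0, 89.5) mm, good to about 2 mm. It looks flat.
- **Catch:** it sprang up on the last push (the pad's rear edge rose in the side picture), and it stands clear behind the tin in the final top view.
- **Other things:** the salt shaker, the candle and the near tin are at the same pixels as at the start.
- **Hand:** it ended about 0.2 m up and behind the rack, touching nothing.
- **Holding the pad while the tin crossed the nose:** I judged this only from finger height (about 22–23 mm), wrist force (4–14 N upward) and the tin's shift of about 9 mm in the pictures. I had no direct catch reading.
- **Disagreements:** the arm strayed 2–6 mm from the commanded moves. I corrected this before pressing, but the finger still ran 2–3 mm off the lane's centre line during the push.

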